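# Feel for the release notch of a cam lock and take the cover off a screened test box

## Robot

A 6-joint arm with a two-finger parallel gripper is mounted at the origin on a cart in front of the work surface, level with it; the furniture and walls round the work are solid. World frame = base frame: x ahead of the robot, y to its left, z up, the work surface at z = 0. Lengths are in m, angles in rad, forces in N, time in s.
With the tool pointing down it reaches from about 0.425 to 0.95 m from the base axis. Payload 3.5 kg.
Tool frame: the origin (TCP) lies between the finger pads; the fingertips stand 22 mm ahead of it and the grasp point (between the pads) lies 3 mm ahead of it (ctrl.nose_length is the z of the fingertips in the tool frame, in m); z points along the fingers, y is the line along which they close (so a half turn about z gives the same grasp; the last joint's range is limited). The gripper opens to 85 mm and grips with 20 to 120 N. Pads are 22 mm wide; open, the fingers measure 114 mm over their backs; the gripper's body (76 mm by 85 mm) begins 54 mm behind the grasp point. The pads swing forward as they close: fully open they stand 13 mm farther back than shut.
Start: joints at [-1.423, 0.286, 1.577, -0, 1.279, -0.15], TCP at [0.198, -0.645, 0.253] pointing down, gripper open.
Joint ranges: [-2.77, 2.77], [-0.9, 2.22], [0.21, 2.48], [-1.53, 4.67], [0.24, 2.81], [-2.84, 2.84]. Speed limits (rad/s): [2.79, 2.79, 3.14, 3.14, 3.14, 3.14].

## Interface

Orientations are given as a unit quaternion [x, y, z, w].
In Python, from plant import ctrl gives the robot as it stands. The module is installed in compiled form; this text tells all that it offers.
- The arm moves only by the tool send_rows, never from a script. Its argument "rows" is text: rows parted by semicolons, each of 7 numbers parted by spaces: the turn, a rotation vector about the tool's x, y, z in degrees, then the shift along the tool's x, y, z in mm, then the opening, from -1 (shut) to 1 (fully open). A call has 1 to 8 rows; each row is the pose to reach, as a shift and turn from the pose commanded when the call began, along the tool's axes at that moment; what a row does not reach only later rows make up. A row lasts 1/8 s, in which the tool goes at most 62.5 mm and 10.7 degrees, less where a joint would pass 70% of its speed; a pose out of reach is approached as far as the arm can. A call with a gripper value outside its range is refused whole. The fingers move at their own pace and stop on an object; "grip_force" is the grip in N (left out, the last holds). Time passes only in rows, so rows that repeat a pose let the fingers close. It gives the time, the measured TCP pose, the force, the opening and the grip force at its end, in the units of the state.
- ctrl.get_state(): the state, without advancing time (a new reading comes with each control period).
- ctrl.read_camera(name): name is "scene" or "top" or "wrist"; returns a dict with "color" (384x512x3 uint8, red, green, blue), "fx", "fy", "cx", "cy" (pixels), "extrinsics" (4x4, takes a point from world to camera coordinates). Camera axes: x right, y down, z forward; pixel columns grow to the right and rows downward; lengths in m; the calibration is good to about 2 mm. The wrist camera is an equidistant fisheye: a pixel r from the principal point sees the ray r / f radians off the axis. A picture is of the moment at which its call begins. There is no depth.
- ctrl.sign_off(): hands the job in; it is judged then, once.
Trained networks look in a picture, given as the dict that the camera call returned (one of the last four; its "shot" number tells which), for a name from the list of things; names that differ only in an ending like _2 or _b are one class to them, and where a whole thing is asked for, a point or a joint stands for the part that bears it (a point fixed in the world has none). Each returns a list of dicts, best first, with "p" (0 to 1); they miss things now and then, are a little off and sometimes report something else, mostly with a low value. They report only what shows in the picture. A call takes as long as a camera call.
- ctrl.look_for(picture, target): "position" ([x, y, z] in m, in the coordinates of the camera as it stood for that picture, good to about 4 mm: the middle of the surface that is visible of it).
The state is a dict: "time": time; "qpos": joint angles; "dq": joint speeds; "joint_efforts": joint torques, N m; "eef_pos": TCP position; "tcp_rot": TCP orientation; "contact_force": force on the tool from outside, world axes, zero at the start; "wrist_torque": the same for the moment, N m; "opening": opening from 0.0 (shut) to 1.0 (fully open); "finger_force": force on a finger pad.
Only numpy, scipy, OpenCV 4.12 (cv2) and the standard library are available. Lean on these libraries where they do the work, as an engineer would, in place of code of your own. Each camera call takes 0.05 s, during which the arm holds its last target. There are 200 camera calls.

## Task

Open the screened test box so that the board in it can be got at: hold the round knob on its cover, turn it slowly clockwise (seen from above) until the turning suddenly goes slack where the hidden release notch comes up, and stop there. Then, without forcing the cover against its catch, draw it straight up off the box, put it down gently wholly on the free part of the blue soldering mat with the knob on top, and let go. Leave the things round about as they are.

Things in the scene. Friction and masses are not known exactly. Their poses are not given: they have to be found in the camera images.
- test_box: open aluminium box base, fixed to the desk, 110 x 150 mm, walls 48 mm high, sockets on its front; a small circuit board and a choke are fixed in it. Origin under its centre, x to its back, y along its 150 mm side.
- catch: the lock's catch, out of sight in the box: two steel tongues that hold down the cam disc on the knob's spindle unless the disc's two oppopoint gates stand under them (0.3 mm of play). Springs in the box push the disc up against it with 20 to 24 N, so a further pull of over 20 N on the locked cover would bend it. Same origin and axes as the box.
- cover: loose grey sheet-metal cover on the box, 118 x 158 mm, 28 mm high without its knob, 0.37 to 0.53 kg; its skirt hangs 25 mm down outside the walls with 1.5 mm of play. Origin at the centre of its lower rim (23 mm above the desk while on the box; clear of the box when raised 30 mm), z up. Cam and spindle end 4 mm above the lower rim, so it stands flat on its skirt.
- knob_grip (a point): grip point on the axis of the round black unmarked knob: 36 mm across, its top 12 mm above and underside 14 mm below this point; cover's top face 17 mm and its lower rim 45 mm below. Grip from above at any yaw. The notch lies 25 to 80 degrees clockwise of the start: turning takes 0.1 to 0.35 N m, in the notch (some 13 degrees wide) nearly none, past it most, then it locks again.
- solder_mat: blue soldering mat fixed on the desk to the right, 300 x 450 mm, its top 4 mm above this origin, which lies under its centre; x and y along its 300 and 450 mm sides, x away from the robot, y to the left. A good free place for the cover, easily reached, is about 60 mm along x and 90 mm along y from this origin.
- capacitor: blue can capacitor standing upright, 35 mm across, 60 mm tall; bystander; origin at the centre of its underside
- marker: black and red marker pen lying flat, 123 mm long, 12 mm thick; bystander; origin under its centre
- cell: green round battery cell lying on the blue mat, 66 mm long, 18 mm thick; bystander; origin under its centre
- cutters: side cutters with red handles lying flat, 142 mm long, 14 mm high; bystander; origin under its centre
- battery: yellow and black 9 V block battery lying flat, 26 x 52 x 17 mm; bystander; origin under its centre

How it is judged:
By the outcome, as a careful person would: the job done as asked, in the order asked, and still so for the second after the job is handed in, with the robot touching nothing.
It also fails if it takes over 61 s, if anything falls off the work surface, if the arm or the gripper's body presses on something with over 40 N, if the wrist force passes 120 N, or if a joint passes its speed limit or range.

## Working session

There is one attempt and no reset: what is moved stays moved. The work goes in short steps, Python scripts to look and compute and a tool call to move; the robot and the scene stay as the last step left them, time stands still between calls to the robot, and variables do not carry over. Pictures are saved under pics/ and viewed, at most 12 in all, crops included, and the job is handed in when it is done.

Besides the shell and the picture viewer there is one more tool, called in YAML: its name, and indented under it one key for each argument. send_rows: Moves the arm, as the interface text tells. Its arguments: {"type":"object","properties":{"rows":{"type":"string"},"grip_force":{"type":"number"}},"required":["rows"]}

```bash
mkdir -p pics; cat > h.py <<'E'
import numpy as np, cv2
from plant import ctrl
from scipy.spatial.transform import Rotation as R
def shot(cam,name=None):
    p=ctrl.read_camera(cam)
    if name: cv2.imwrite(f'pics/{name}.png',p['color'][:,:,::-1])
    return p
def world(p,c):
    E=np.array(p['extrinsics']); return E[:3,:3].T@(np.array(c)-E[:3,3])
def ray(p,u,v,z):
    E=np.array(p['extrinsics']); d=E[:3,:3].T@np.array([(u-p['cx'])/p['fx'],(v-p['cy'])/p['fy'],1]); o=-E[:3,:3].T@E[:3,3]
    return o+d*(z-o[2])/d[2]
def proj(p,X):
    E=np.array(p['extrinsics']); c=E[:3,:3]@np.array(X)+E[:3,3]; return p['fx']*c[0]/c[2]+p['cx'],p['fy']*c[1]/c[2]+p['cy']
E
python3 - <<'E'
from h import *
s=ctrl.get_state(); print(s)
for cam in ['top','scene']:
    p=shot(cam,cam+'0')
    for t in ['knob_grip','cover','test_box','solder_mat','cell','capacitor','marker','cutters','battery']:
        for r in ctrl.look_for(p,t)[:2]: print(cam,t,round(r['p'],2),world(p,r['position']).round(4))
E
```

```text
{'time': 0.0, 'qpos': array([-1.42298205e+00,  2.87162208e-01,  1.57820232e+00, -5.43250778e-06,
        1.27860813e+00, -1.49980578e-01]), 'dq': array([-0.00071726,  0.00029617,  0.00099431,  0.00050032, -0.0006639 ,
        0.00041254]), 'joint_efforts': array([ 7.83604155e-04, -4.05971682e+01, -2.92627716e+01, -1.28350034e-04,
        5.75104030e-03,  5.17122388e-06]), 'eef_pos': array([ 0.19800126, -0.64465986,  0.25193572]), 'tcp_rot': array([ 9.88934426e-01,  1.48348522e-01, -1.31124073e-06, -1.19000594e-03]), 'contact_force': array([ 0.91799108, -0.35167467, -0.05283459]), 'wrist_torque': array([ 0.00142204,  0.03469795, -0.0074289 ]), 'finger_force': 0.0, 'opening': 0.9943174960767005}
top knob_grip 0.87 [0.5075 0.1577 0.0495]
top knob_grip 0.19 [0.3754 0.1952 0.015 ]
top cover 0.62 [0.5064 0.1595 0.0494]
top capacitor 0.56 [0.5259 0.2878 0.0513]
top capacitor 0.5 [ 0.5841 -0.2016  0.008 ]
top cutters 0.68 [ 0.5529 -0.4644  0.0098]
top battery 0.51 [0.3781 0.192  0.0159]
scene knob_grip 0.9 [0.4891 0.1761 0.0497]
scene cover 0.71 [0.4847 0.1785 0.0513]
scene test_box 0.68 [0.4547 0.1954 0.0144]
scene capacitor 0.57 [0.5109 0.3005 0.0363]
scene battery 0.65 [0.37   0.1988 0.0166]
```

```bash
python3 -c "
import cv2,numpy as np
a=cv2.imread('pics/top0.png');cv2.imwrite('pics/t.png',cv2.resize(a,(800,600)))"
```

```text
(no output)
```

View pics/t.png

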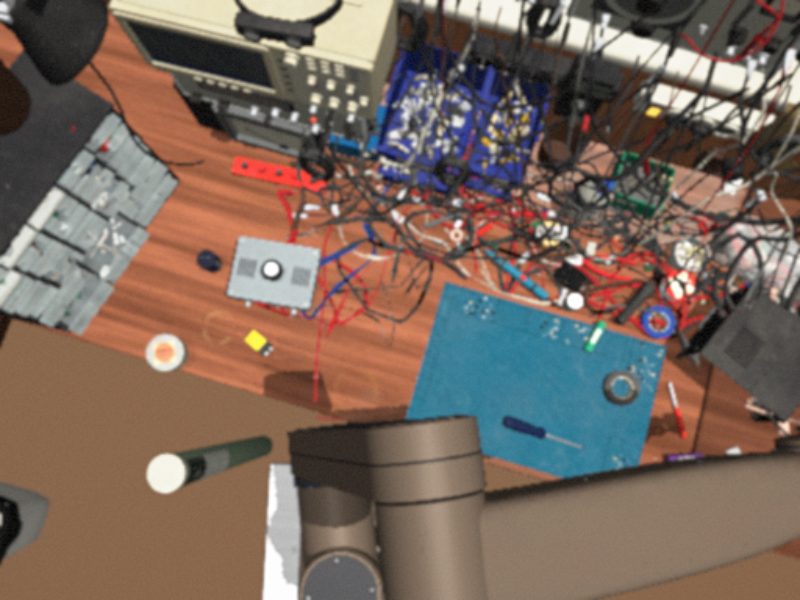

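View pics/scene0.png

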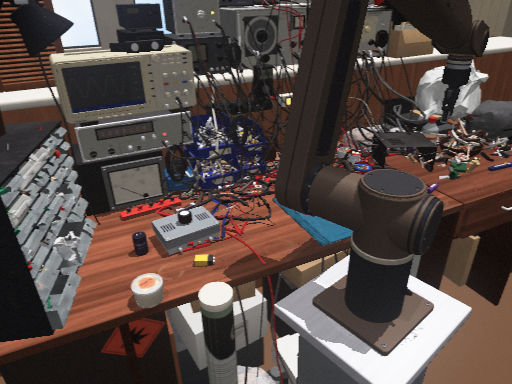

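Top view (800x600): cover with its knob at (272,270), mat corners at (443,284), (665,345) and (408,418). The cell is at (595,335), a ring at (620,388) and a screwdriver at (540,432). The back-left part of the mat is free.

```bash
python3 - <<'E'
from h import *
p=shot('top'); k=.64
g=lambda u,v,z:ray(p,u*k,v*k,z).round(4)
for n,u,v,z in [('BL',443,284,.004),('BR',665,345,.004),('FL',408,418,.004),('knobtop',271.5,269,.080),('c1',238,237,.051),('c2',321,243,.051),('c3',313,308,.051),('c4',227,296,.051),('cell',595,335,.015)]: print(n,g(u,v,z))
a=cv2.resize(p['color'][130:220,120:230],None,fx=5,fy=5,interpolation=cv2.INTER_CUBIC)
q=shot('scene'); b=cv2.resize(q['color'][195:260,145:235],None,fx=5,fy=5,interpolation=cv2.INTER_CUBIC)
o=np.zeros((450,800,3),np.uint8); o[:450,:550]=a[:450,:550]
cv2.imwrite('pics/a.png',a[:,:,::-1]); 
cv2.imwrite('pics/b.png',b[:,:,::-1])
for kk,cam in ((p,'top'),(q,'scene')):
  for t in ['knob_grip']:
    r=ctrl.look_for(kk,t)[0]; X=world(kk,r['position']); u,v=proj(kk,X); print(cam,u,v,ray(kk,u,v,.072).round(4))
E
```

```text
BL [ 0.5018 -0.1586  0.004 ]
BR [ 0.3948 -0.5909  0.004 ]
FL [ 0.2411 -0.0968  0.004 ]
knobtop [0.506  0.1646 0.08  ]
c1 [0.5721 0.2372 0.051 ]
c2 [0.5653 0.0787 0.051 ]
c3 [0.4397 0.0879 0.051 ]
c4 [0.4576 0.2503 0.051 ]
cell [ 0.4089 -0.4521  0.015 ]
top 176.40339748333045 174.84509670514362 [0.4999 0.1579 0.072 ]
scene 185.17155814876216 227.05521809621828 [0.4554 0.1945 0.072 ]
```

View pics/a.png

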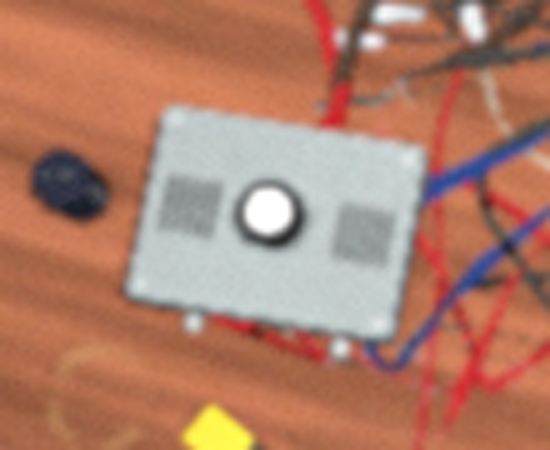

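```bash
python3 - <<'E'
from h import *
p=shot('top'); q=shot('scene')
C=[ray(p,120+u/5,130+v/5,.051) for u,v in [(167,107),(428,148),(393,338),(125,297)]]
for c in C: print(c.round(4))
print('centre',np.mean(C,0).round(4), 'yaw of y axis', np.degrees(np.arctan2(*-(C[0]-C[1])[:2])),np.degrees(np.arctan2(*-(C[3]-C[2])[:2])))
print('knob top',ray(p,173.6,172.2,.080))
g=q['color'][200:240,165:205].astype(int).sum(2)
print('scene proj of knob top', proj(q,[*ray(p,173.6,172.2,.080)[:2],.08]))
for n,u,v in [('sd1',503,420),('sd2',582,447),('ring',620,370)]: print(n,ray(p,u*.64,v*.64,.015).round(3))
E
```

```text
[0.573  0.2341 0.051 ]
[0.5528 0.0777 0.051 ]
[0.4382 0.0929 0.051 ]
[0.4577 0.2512 0.051 ]
centre [0.5054 0.1639 0.051 ] yaw of y axis -172.6393766162503 -172.95524590231207
knob top [0.50588425 0.1650326  0.08      ]
scene proj of knob top (np.float64(184.5394885484272), np.float64(213.23822337543206))
sd1 [ 0.243 -0.275  0.015]
sd2 [ 0.197 -0.424  0.015]
ring [ 0.343 -0.499  0.015]
```

View pics/b.png

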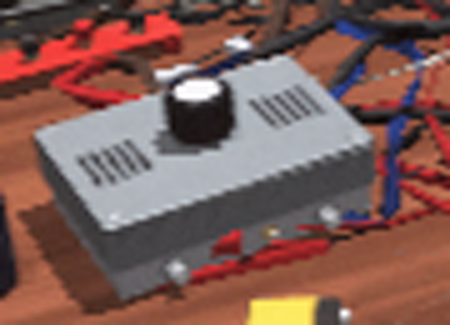

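send_rows:
  rows: "0 0 0 48 -40 0 1;0 0 0 96 -79 0 1;0 0 0 144 -118 0 1;0 0 0 192 -157 0 1;0 0 0 239 -196 0 1;0 0 0 287 -235 0 1;0 0 0 335 -275 0 1;0 0 0 366 -301 0 1"

```text
time: 2.3
eef_pos: [0.4607, -0.2477, 0.2537]
tcp_rot: [0.989, 0.149, 0.0, 0.0]
contact_force: [-0.2, 0.1, -0.7]
opening: 0.997
finger_force: 0.0
```

send_rows:
  rows: "0 0 -5 22 -51 0 1;0 0 -12 44 -102 0 1;0 0 -18 66 -154 0 1;0 0 -24 88 -205 10 1;0 0 -30 110 -256 20 1;0 0 -36 132 -307 30 1;0 0 -40 154 -358 40 1;0 0 -40 165 -383 50 1"

```text
time: 3.3
eef_pos: [0.5049, 0.167, 0.2033]
tcp_rot: [0.878, 0.479, 0.0, -0.0]
contact_force: [0.1, -0.5, 0.5]
opening: 1.0
finger_force: 0.0
```

send_rows:
  rows: "0 0 0 0 0 0 1;0 0 0 0 0 0 1;0 0 0 0 0 0 1"

```text
time: 3.68
eef_pos: [0.5054, 0.1634, 0.2039]
tcp_rot: [0.879, 0.477, 0.0, 0.0]
contact_force: [0.4, -0.4, -0.6]
opening: 0.998
finger_force: 0.0
```

```bash
python3 - <<'E'
from h import *
s=ctrl.get_state(); print(s['time'],s['eef_pos'],s['qpos'],R.from_quat(s['tcp_rot']).as_matrix().round(3),s['contact_force'],s['wrist_torque'])
p=shot('wrist'); print(p['fx'],p['cx'],p['cy'])
E=np.array(p['extrinsics'])
def pf(X):
    c=E[:3,:3]@np.array(X)+E[:3,3]; r=np.hypot(c[0],c[1]); th=np.arctan2(r,c[2]); return p['cx']+p['fx']*th*c[0]/r, p['cy']+p['fy']*th*c[1]/r
im=p['color'][:,:,::-1].copy()
for X in [(.5055,.1645,.08),(.505,.164,.051)]: print(pf(X)); 
a=[tuple(np.int32(np.array(pf((.5055+.018*np.cos(t),.1645+.018*np.sin(t),.08)))*1.5)) for t in np.linspace(0,6.28,30)]
im=cv2.resize(im,None,fx=1.5,fy=1.5)
for t in a: cv2.circle(im,tuple(map(int,t)),1,(0,0,255),-1)
cv2.imwrite('pics/w.png',im)
for r in ctrl.look_for(p,'knob_grip')[:1]: print(r['p'],world(p,r['position']))
E
```

```text
3.675 [0.50536995 0.16336246 0.20394605] [ 1.21603265e-01  1.52478793e-02  1.97506262e+00 -2.27425075e-04
  1.15025313e+00  6.98161191e-01] [[ 0.545  0.838  0.001]
 [ 0.838 -0.545 -0.   ]
 [ 0.001  0.001 -1.   ]] [ 0.36054703 -0.44802953 -0.61337743] [-0.05693404 -0.02519066  0.03717386]
297.3186396354542 250.1792401174003 187.35833804345933
(np.float64(250.37313793076677), np.float64(185.98249428534044))
(np.float64(250.16457882818756), np.float64(177.02327655419396))
0.86 [0.51601579 0.17889638 0.05333146]
```

View pics/w.png

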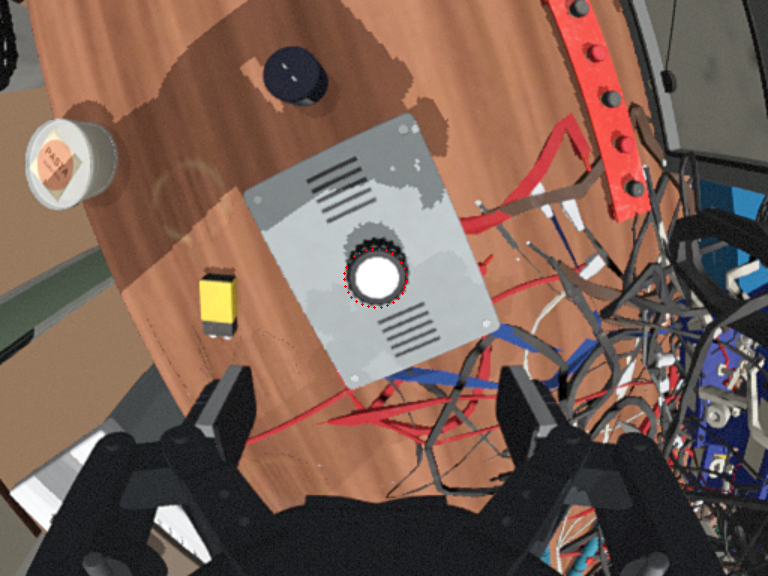

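send_rows:
  rows: "0 0 0 1 0.3 45 1;0 0 0 1 0.3 85 1;0 0 0 1 0.3 110 1;0 0 0 1 0.3 122 1;0 0 0 1 0.3 128 1;0 0 0 1 0.3 128 1;0 0 0 1 0.3 128 0.4;0 0 0 1 0.3 128 0"
  grip_force: 60

```text
time: 4.78
eef_pos: [0.5064, 0.1652, 0.0762]
tcp_rot: [0.879, 0.478, 0.001, 0.0]
contact_force: [0.4, 0.7, 0.1]
opening: 0.608
finger_force: 0.0
```

send_rows:
  rows: "0 0 0 0 0 0 -0.5;0 0 0 0 0 0 -1;0 0 0 0 0 0 -1;0 0 0 0 0 0 -1;0 0 0 0 0 0 -1;0 0 0 0 0 0 -1"

```text
time: 5.52
eef_pos: [0.507, 0.165, 0.0764]
tcp_rot: [0.879, 0.478, 0.001, 0.001]
contact_force: [1.5, -1.9, 5.2]
opening: 0.398
finger_force: 60.3
```

```bash
python3 - <<'E'
from h import *
s=ctrl.get_state(); print(s,ctrl.nose_length)
shot('wrist','w2')
E
```

```text
{'time': 5.525, 'qpos': array([ 1.24463718e-01,  1.96540014e-01,  2.04298425e+00, -6.66469777e-04,
        8.99323690e-01,  6.99594155e-01]), 'dq': array([ 0.00093824,  0.00111183,  0.0001252 , -0.00174691,  0.00042912,
       -0.00016525]), 'joint_efforts': array([ 1.42727841e+00, -2.82678348e+01, -2.03566253e+01,  4.79795169e-01,
        3.52187678e-01,  1.66967544e-03]), 'eef_pos': array([0.50698843, 0.16499662, 0.07636594]), 'tcp_rot': array([8.78519737e-01, 4.77704008e-01, 1.18253301e-03, 7.43752088e-04]), 'contact_force': array([ 1.51709107, -1.88892613,  5.18201542]), 'wrist_torque': array([-0.45049623, -0.30224673, -0.02197811]), 'finger_force': 60.26939928531647, 'opening': 0.39803484135335165} 0.022
```

View pics/w2.png

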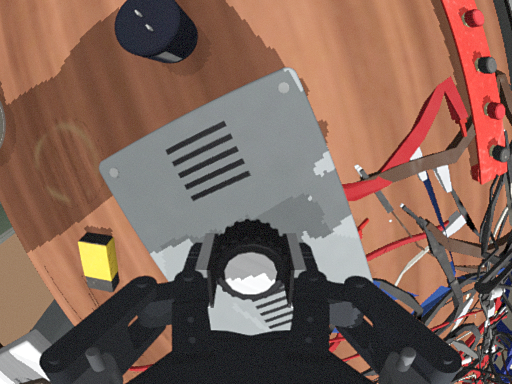

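send_rows:
  rows: "0 0 1 0 0 0 -1;0 0 2 0 0 0 -1;0 0 3 0 0 0 -1;0 0 4 0 0 0 -1;0 0 5 0 0 0 -1;0 0 6 0 0 0 -1;0 0 7 0 0 0 -1;0 0 8 0 0 0 -1"

```text
time: 6.58
eef_pos: [0.5066, 0.1654, 0.0764]
tcp_rot: [0.91, 0.415, 0.001, 0.0]
contact_force: [0.1, 0.3, 6.2]
opening: 0.401
finger_force: 60.4
```

```bash
cat > t.py <<'E'
from h import *
s=ctrl.get_state(); M=R.from_quat(s['tcp_rot']).as_matrix()
print('t',s['time'],'yaw',np.degrees(np.arctan2(M[1,0],M[0,0])).round(2),'q6',np.degrees(s['qpos'][5]).round(1),'T',s['wrist_torque'].round(3),'F',s['contact_force'].round(1),'e6',round(s['joint_efforts'][5],3),s['eef_pos'].round(4))
E
python3 t.py
```

```text
t 6.575 yaw 49.07 q6 48.1 T [-0.156 -0.063  0.169] F [0.1 0.3 6.2] e6 0.083 [0.5066 0.1654 0.0764]
```

send_rows:
  rows: "0 0 1 0 0 0 -1;0 0 2 0 0 0 -1;0 0 3 0 0 0 -1;0 0 4 0 0 0 -1;0 0 5 0 0 0 -1;0 0 6 0 0 0 -1;0 0 7 0 0 0 -1;0 0 8 0 0 0 -1"

```text
time: 7.58
eef_pos: [0.5064, 0.1655, 0.0763]
tcp_rot: [0.937, 0.351, 0.001, -0.0]
contact_force: [0.3, -0.5, 6.6]
opening: 0.405
finger_force: 60.4
```

```bash
python3 t.py
```

```text
t 7.575 yaw 41.04 q6 56.1 T [-0.015 -0.005  0.062] F [ 0.3 -0.5  6.6] e6 -0.023 [0.5064 0.1655 0.0763]
```

send_rows:
  rows: "0 0 1 0 0 0 -1;0 0 2 0 0 0 -1;0 0 3 0 0 0 -1;0 0 4 0 0 0 -1"

```text
time: 8.07
eef_pos: [0.5058, 0.1657, 0.0762]
tcp_rot: [0.948, 0.317, -0.0, -0.001]
contact_force: [-0.9, -1.1, 7.5]
opening: 0.404
finger_force: 60.5
```

```bash
python3 t.py
```

```text
t 8.075 yaw 37.02 q6 60.1 T [0.078 0.227 0.054] F [-0.9 -1.1  7.5] e6 -0.014 [0.5058 0.1657 0.0762]
```

send_rows:
  rows: "0 0 1.5 0 0 0 -1;0 0 3 0 0 0 -1"

```text
time: 8.32
eef_pos: [0.5058, 0.1657, 0.076]
tcp_rot: [0.956, 0.292, -0.0, -0.001]
contact_force: [-0.9, -0.7, 5.2]
opening: 0.404
finger_force: 60.4
```

```bash
python3 t.py
```

```text
t 8.325 yaw 33.99 q6 63.1 T [0.183 0.148 0.088] F [-0.9 -0.7  5.2] e6 -0.07 [0.5058 0.1657 0.076 ]
```

send_rows:
  rows: "0 0 1.5 0 0 0 -1;0 0 3 0 0 0 -1"

```text
time: 8.57
eef_pos: [0.5058, 0.1658, 0.076]
tcp_rot: [0.964, 0.267, -0.0, -0.001]
contact_force: [-0.1, -0.3, 5.4]
opening: 0.397
finger_force: 60.4
```

```bash
python3 t.py
```

```text
t 8.575 yaw 30.98 q6 66.1 T [0.177 0.147 0.046] F [-0.1 -0.3  5.4] e6 -0.085 [0.5058 0.1658 0.076 ]
```

```bash
python3 - <<'E'
from h import *
for i in range(3):
    p=shot('wrist','w3'); print(ctrl.get_state()['wrist_torque'].round(3))
E
python3 t.py
```

```text
[ 0.155  0.144 -0.011]
[0.12  0.156 0.011]
[ 0.195  0.18  -0.099]
t 8.725 yaw 31.0 q6 66.1 T [ 0.195  0.18  -0.099] F [0.1 0.1 6.1] e6 -0.046 [0.5058 0.1658 0.076 ]
```

View pics/w3.png

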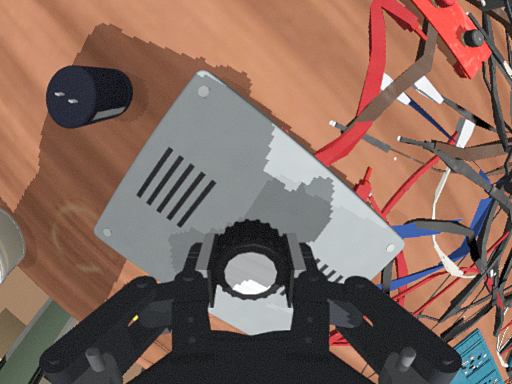

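```bash
sed -i "s/^print(/print('dq6',round(s['dq'][5],3),/" t.py; python3 t.py
```

```text
dq6 -0.002 t 8.725 yaw 31.0 q6 66.1 T [ 0.195  0.18  -0.099] F [0.1 0.1 6.1] e6 -0.046 [0.5058 0.1658 0.076 ]
```

send_rows:
  rows: "0 0 1.5 0 0 0 -1;0 0 3 0 0 0 -1"

```text
time: 8.98
eef_pos: [0.5058, 0.1658, 0.076]
tcp_rot: [0.97, 0.242, -0.0, -0.001]
contact_force: [-0.5, 1.3, 6.1]
opening: 0.401
finger_force: 60.4
```

```bash
python3 t.py
```

```text
dq6 0.207 t 8.975 yaw 27.98 q6 69.1 T [0.167 0.16  0.006] F [-0.5  1.3  6.1] e6 -0.088 [0.5058 0.1658 0.076 ]
```

send_rows:
  rows: "0 0 1.5 0 0 0 -1;0 0 3 0 0 0 -1"

```text
time: 9.22
eef_pos: [0.5058, 0.1658, 0.076]
tcp_rot: [0.976, 0.216, -0.0, -0.001]
contact_force: [-0.5, 0.4, 7.0]
opening: 0.402
finger_force: 60.4
```

```bash
python3 t.py
```

```text
dq6 0.206 t 9.225 yaw 24.98 q6 72.1 T [0.169 0.171 0.033] F [-0.5  0.4  7. ] e6 -0.089 [0.5058 0.1658 0.076 ]
```

send_rows:
  rows: "0 0 -1.5 0 0 0 -1;0 0 -3 0 0 0 -1"

```text
time: 9.48
eef_pos: [0.5058, 0.1658, 0.076]
tcp_rot: [0.97, 0.242, 0.0, -0.001]
contact_force: [-0.8, 0.4, 5.9]
opening: 0.398
finger_force: 60.4
```

```bash
python3 t.py
```

```text
dq6 -0.208 t 9.475 yaw 28.07 q6 69.0 T [ 0.152  0.132 -0.062] F [-0.8  0.4  5.9] e6 0.081 [0.5058 0.1658 0.076 ]
```

send_rows:
  rows: "0 0 1.5 0 0 0 -1;0 0 3 0 0 0 -1"

```text
time: 9.72
eef_pos: [0.5058, 0.1658, 0.076]
tcp_rot: [0.976, 0.216, -0.0, -0.001]
contact_force: [-0.3, -0.1, 6.9]
opening: 0.405
finger_force: 60.4
```

```bash
python3 t.py
```

```text
dq6 0.209 t 9.725 yaw 24.99 q6 72.1 T [0.158 0.085 0.003] F [-0.3 -0.1  6.9] e6 -0.089 [0.5058 0.1658 0.076 ]
```

send_rows:
  rows: "0 0 -1.2 0 0 0 -1;0 0 -2.5 0 0 0 -1;0 0 -2.5 0 0 0 -1"

```text
time: 10.1
eef_pos: [0.5058, 0.1658, 0.076]
tcp_rot: [0.971, 0.238, -0.0, -0.001]
contact_force: [-0.4, 0.4, 6.7]
opening: 0.404
finger_force: 60.4
```

send_rows:
  rows: "0 0 0 0 0 -0.2 -1;0 0 0 0 0 -0.4 -1;0 0 0 0 0 -0.4 -1"

```text
time: 10.48
eef_pos: [0.5058, 0.1658, 0.076]
tcp_rot: [0.971, 0.238, 0.0, -0.001]
contact_force: [0.8, 1.7, 5.5]
opening: 0.402
finger_force: 60.4
```

```bash
python3 t.py
```

```text
dq6 -0.0 t 10.475 yaw 27.53 q6 69.6 T [ 0.514  0.083 -0.002] F [0.8 1.7 5.5] e6 0.017 [0.5058 0.1658 0.076 ]
```

```bash
sed -i "s/s\['eef_pos'\].round(4)/s['eef_pos'].round(5)/" t.py; python3 t.py
```

```text
dq6 -0.0 t 10.475 yaw 27.53 q6 69.6 T [ 0.514  0.083 -0.002] F [0.8 1.7 5.5] e6 0.017 [0.50579 0.16577 0.07601]
```

send_rows:
  rows: "0 0 0 0 0 -0.2 -1;0 0 0 0 0 -0.4 -1;0 0 0 0 0 -0.4 -1"

```text
time: 10.85
eef_pos: [0.5058, 0.1657, 0.0761]
tcp_rot: [0.971, 0.238, 0.0, -0.001]
contact_force: [0.6, 4.7, 2.8]
opening: 0.398
finger_force: 60.2
```

```bash
python3 t.py
```

```text
dq6 0.0 t 10.85 yaw 27.53 q6 69.6 T [ 1.003 -0.049 -0.   ] F [0.6 4.7 2.8] e6 0.003 [0.5058  0.16569 0.07605]
```

```bash
python3 - <<'E'
from h import *
for i in range(6):
    p=shot('top'); s=ctrl.get_state(); print(s['contact_force'].round(2),s['wrist_torque'].round(2),s['eef_pos'].round(5),s['joint_efforts'].round(2))
E
python3 t.py
```

```text
[1.13 5.28 2.79] [ 1.09 -0.   -0.06] [0.50578 0.16568 0.07603] [ -2.46 -29.62 -21.32  -1.1    0.31   0.  ]
[0.83 5.33 3.2 ] [ 1.04 -0.1   0.  ] [0.50578 0.16569 0.07605] [ -2.47 -29.62 -21.32  -1.1    0.31   0.  ]
[0.53 4.44 2.18] [ 1.09 -0.11 -0.04] [0.50579 0.16569 0.07605] [ -2.47 -29.62 -21.32  -1.1    0.31   0.  ]
[0.28 6.1  3.08] [1.03 0.02 0.05] [0.50579 0.16567 0.07605] [ -2.47 -29.61 -21.32  -1.1    0.31   0.  ]
[0.51 4.69 3.7 ] [ 1.03 -0.03  0.04] [0.50579 0.16568 0.07604] [ -2.47 -29.61 -21.32  -1.1    0.31   0.  ]
[0.02 5.11 2.92] [ 1.04 -0.07  0.05] [0.50581 0.16567 0.07605] [ -2.47 -29.61 -21.32  -1.1    0.31   0.  ]
dq6 -0.0 t 11.15 yaw 27.53 q6 69.6 T [ 1.038 -0.066  0.046] F [0.  5.1 2.9] e6 0.004 [0.50581 0.16567 0.07605]
```

send_rows:
  rows: "0 0 0 0.1 -0.2 -0.4 -1;0 0 0 0.2 -0.4 -0.8 -1;0 0 0 0.2 -0.4 -0.8 -1"

```text
time: 11.52
eef_pos: [0.5056, 0.1652, 0.0762]
tcp_rot: [0.971, 0.238, -0.0, 0.0]
contact_force: [3.9, 2.1, -3.1]
opening: 0.402
finger_force: 59.9
```

```bash
python3 t.py
```

```text
dq6 -0.0 t 11.525 yaw 27.57 q6 69.6 T [ 0.52  -0.598  0.013] F [ 3.9  2.1 -3.1] e6 -0.013 [0.5056  0.16523 0.07618]
```

send_rows:
  rows: "0 0 0 0 0 -0.3 -1;0 0 0 0 0 -0.6 -1;0 0 0 0 0 -0.6 -1"

```text
time: 11.9
eef_pos: [0.5056, 0.1649, 0.0767]
tcp_rot: [0.971, 0.238, -0.0, 0.001]
contact_force: [5.1, 1.1, -6.9]
opening: 0.401
finger_force: 60.3
```

```bash
python3 t.py
```

```text
dq6 -0.001 t 11.9 yaw 27.59 q6 69.6 T [ 0.165 -0.884 -0.045] F [ 5.1  1.1 -6.9] e6 -0.015 [0.50557 0.16492 0.07666]
```

send_rows:
  rows: "0 0 0 0.3 0.1 -0.3 -1;0 0 0 0.5 0.2 -0.6 -1;0 0 0 0.5 0.2 -0.6 -1"

```text
time: 12.28
eef_pos: [0.5056, 0.1649, 0.077]
tcp_rot: [0.971, 0.238, -0.001, 0.001]
contact_force: [5.1, -0.4, -9.7]
opening: 0.403
finger_force: 60.5
```

```bash
python3 t.py
```

```text
dq6 0.0 t 12.275 yaw 27.59 q6 69.6 T [-0.113 -0.836  0.002] F [ 5.1 -0.4 -9.7] e6 -0.024 [0.50562 0.16495 0.077  ]
```

send_rows:
  rows: "0 0 0 -0.3 0.1 0.8 -1;0 0 0 -0.5 0.2 1.6 -1;0 0 0 -0.5 0.2 2.4 -1;0 0 0 -0.5 0.2 2.4 -1"

```text
time: 12.78
eef_pos: [0.5057, 0.1651, 0.0761]
tcp_rot: [0.971, 0.238, -0.001, 0.0]
contact_force: [-0.0, -2.3, -0.7]
opening: 0.402
finger_force: 61.5
```

```bash
sed -i "s/'e6',/'LOAD',round(s['joint_efforts'][5]+.427*s['dq'][5],3),'e6',/" t.py; python3 t.py
```

```text
dq6 0.0 t 12.775 yaw 27.57 q6 69.6 T [-0.114  0.047  0.021] F [-0.  -2.3 -0.7] LOAD 0.018 e6 0.017 [0.50569 0.16508 0.0761 ]
```

send_rows:
  rows: "0 0 1.5 0 0 0 -1;0 0 3 0 0 0 -1"

```text
time: 13.02
eef_pos: [0.5057, 0.1651, 0.076]
tcp_rot: [0.977, 0.212, -0.001, 0.0]
contact_force: [-1.3, -1.2, 0.8]
opening: 0.404
finger_force: 61.7
```

```bash
python3 t.py
```

```text
dq6 0.205 t 13.025 yaw 24.47 q6 72.7 T [-0.176  0.305 -0.007] F [-1.3 -1.2  0.8] LOAD -0.003 e6 -0.091 [0.50572 0.16509 0.07604]
```

send_rows:
  rows: "0 0 1 0 0 0 -1;0 0 2 0 0 0 -1"

```text
time: 13.28
eef_pos: [0.5058, 0.1651, 0.076]
tcp_rot: [0.981, 0.195, -0.001, 0.0]
contact_force: [-3.0, -2.7, 4.4]
opening: 0.401
finger_force: 62.0
```

```bash
python3 t.py
```

```text
dq6 0.137 t 13.275 yaw 22.5 q6 74.7 T [-0.269  0.594  0.015] F [-3.  -2.7  4.4] LOAD 0.006 e6 -0.052 [0.50575 0.16512 0.07605]
```

send_rows:
  rows: "0 0 0.8 0 0 0 -1;0 0 1.5 0 0 0 -1"

```text
time: 13.52
eef_pos: [0.5058, 0.1651, 0.076]
tcp_rot: [0.983, 0.182, -0.001, 0.0]
contact_force: [-4.0, -3.0, 6.1]
opening: 0.402
finger_force: 62.1
```

```bash
python3 t.py
```

```text
dq6 0.098 t 13.525 yaw 21.02 q6 76.1 T [-0.378  0.68  -0.012] F [-4.  -3.   6.1] LOAD 0.013 e6 -0.029 [0.50576 0.16513 0.07602]
```

send_rows:
  rows: "0 0 0.8 0 0 0 -1;0 0 1.5 0 0 0 -1"

```text
time: 13.78
eef_pos: [0.5058, 0.1651, 0.076]
tcp_rot: [0.986, 0.17, -0.0, 0.0]
contact_force: [-3.7, -3.4, 5.3]
opening: 0.401
finger_force: 62.1
```

```bash
python3 t.py
```

```text
dq6 0.098 t 13.775 yaw 19.52 q6 77.6 T [-0.343  0.737  0.11 ] F [-3.7 -3.4  5.3] LOAD 0.012 e6 -0.03 [0.50576 0.16514 0.07603]
```

send_rows:
  rows: "0 0 0.8 0 0 0 -1;0 0 1.5 0 0 0 -1"

```text
time: 14.02
eef_pos: [0.5058, 0.1651, 0.076]
tcp_rot: [0.988, 0.157, -0.0, 0.0]
contact_force: [-3.5, -4.7, 5.5]
opening: 0.4
finger_force: 62.1
```

```bash
python3 t.py
```

```text
dq6 0.096 t 14.025 yaw 18.02 q6 79.1 T [-0.315  0.658  0.037] F [-3.5 -4.7  5.5] LOAD 0.011 e6 -0.03 [0.50576 0.16514 0.07602]
```

send_rows:
  rows: "0 0 0.8 0 0 0 -1;0 0 1.5 0 0 0 -1"

```text
time: 14.28
eef_pos: [0.5058, 0.1652, 0.076]
tcp_rot: [0.99, 0.144, -0.0, 0.0]
contact_force: [-3.8, -3.5, 4.9]
opening: 0.399
finger_force: 62.1
```

```bash
python3 t.py; python3 - <<'E'
from h import *
p=shot('wrist','w4')
E
```

```text
dq6 0.096 t 14.275 yaw 16.52 q6 80.6 T [-0.274  0.749  0.041] F [-3.8 -3.5  4.9] LOAD 0.012 e6 -0.029 [0.50579 0.16516 0.07603]
```

View pics/w4.png

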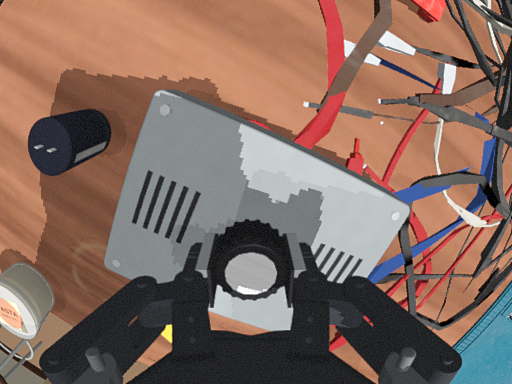

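```bash
python3 - <<'E'
import cv2,numpy as np
o=[cv2.resize(cv2.convertScaleAbs(cv2.imread(f'pics/{n}.png')[210:305,200:300],alpha=2.2,beta=10),None,fx=2.6,fy=2.6,interpolation=cv2.INTER_CUBIC) for n in('w2','w3','w4')]
cv2.imwrite('pics/k.png',np.hstack(o))
E
```

```text
(no output)
```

View pics/k.png

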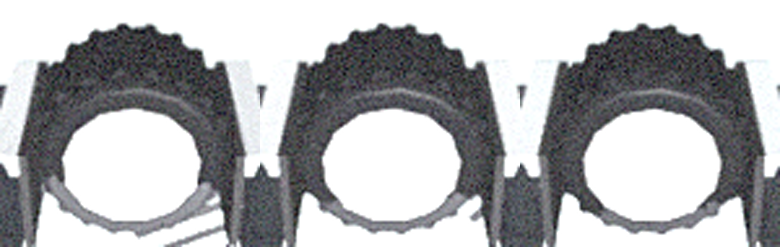

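The knob's teeth sit the same way between the pads in all three views, so it turns with the gripper. Next I check whether the cover itself has turned.

```bash
python3 - <<'E'
from h import *
p=shot('wrist','w5'); E=np.array(p['extrinsics'])
def fr(u,v,z):
    x,y=(u-p['cx'])/p['fx'],(v-p['cy'])/p['fy']; th=np.hypot(x,y); d=np.array([x/th*np.sin(th),y/th*np.sin(th),np.cos(th)])
    d=E[:3,:3].T@d; o=-E[:3,:3].T@E[:3,3]; return o+d*(z-o[2])/d[2]
a,b,c=[fr(*q,.051) for q in((158,92),(410,207),(105,264))]
for t in(a,b,c): print(t.round(4))
print(np.degrees(np.arctan2(*(b-a)[:2][::-1])),np.degrees(np.arctan2(*(c-a)[:2][::-1])),np.linalg.norm(b-a),np.linalg.norm(c-a))
q=shot('top','top2')
E
python3 t.py
python3 -c "
import cv2
a=cv2.imread('pics/top2.png')[130:220,120:230];cv2.imwrite('pics/a2.png',cv2.resize(a,None,fx=5,fy=5,interpolation=2))"
```

```text
[0.5725 0.2337 0.051 ]
[0.5524 0.0809 0.051 ]
[0.4607 0.2502 0.051 ]
-97.507335971371 171.59460335995547 0.15407418922132277 0.11297973904104938
dq6 -0.002 t 14.425 yaw 16.53 q6 80.6 T [-0.328  0.698  0.019] F [-3.9 -4.6  5.3] LOAD -0.017 e6 -0.016 [0.50573 0.16516 0.076  ]
```

send_rows:
  rows: "0 0 1.5 0 0 0 -1;0 0 3 0 0 0 -1"

```text
time: 14.68
eef_pos: [0.506, 0.1653, 0.0761]
tcp_rot: [0.993, 0.117, 0.0, -0.0]
contact_force: [-2.7, -2.1, 4.7]
opening: 0.399
finger_force: 62.1
```

```bash
python3 t.py
```

```text
dq6 0.209 t 14.675 yaw 13.49 q6 83.7 T [-0.133  0.505  0.048] F [-2.7 -2.1  4.7] LOAD 0.022 e6 -0.068 [0.50602 0.16531 0.07606]
```

send_rows:
  rows: "0 0 1.5 0 0 0 -1;0 0 3 0 0 0 -1"

```text
time: 14.92
eef_pos: [0.5067, 0.1655, 0.0761]
tcp_rot: [0.996, 0.091, 0.001, -0.0]
contact_force: [-0.4, -1.4, 2.9]
opening: 0.401
finger_force: 62.0
```

```bash
python3 t.py
```

```text
dq6 0.209 t 14.925 yaw 10.47 q6 86.7 T [0.068 0.208 0.028] F [-0.4 -1.4  2.9] LOAD 0.048 e6 -0.041 [0.50669 0.1655  0.07608]
```

send_rows:
  rows: "0 0 1.5 0 0 0 -1;0 0 3 0 0 0 -1"

```text
time: 15.18
eef_pos: [0.5069, 0.1655, 0.0761]
tcp_rot: [0.998, 0.065, 0.001, -0.0]
contact_force: [1.5, -0.5, 3.3]
opening: 0.395
finger_force: 61.9
```

```bash
python3 t.py
```

```text
dq6 0.211 t 15.175 yaw 7.48 q6 89.7 T [ 0.159 -0.08   0.145] F [ 1.5 -0.5  3.3] LOAD 0.118 e6 0.028 [0.50689 0.16552 0.07614]
```

```bash
python3 - <<'E'
from h import *
shot('wrist','w6')
ref=None
for n in('w2','w3','w4','w5','w6'):
    a=cv2.cvtColor(cv2.imread(f'pics/{n}.png'),cv2.COLOR_BGR2GRAY).astype(np.float32)
    # top outline of knob: first row from top where dark, per column
    prof=[]
    for c in range(224,279):
        col=np.minimum(cv2.GaussianBlur(a,(3,3),0)[212:240,c],70)
        j=np.argmax(col<48); prof.append(212+j-(48-col[j])/(max(col[j-1]-col[j],1)) if j else np.nan)
    prof=np.array(prof); print(n,prof.round(1)[::1].tolist())
E
```

```text
w2 [233.1, 231.4, 228.0, 226.9, 226.7, 226.8, 226.8, 226.6, 226.0, 225.5, 224.1, 222.5, 221.7, 221.7, 221.9, 222.1, 222.0, 221.7, 221.6, 221.4, 220.9, 219.9, 219.3, 219.2, 219.5, 220.1, 220.7, 220.7, 220.6, 220.6, 220.5, 220.3, 219.8, 219.6, 219.7, 220.6, 221.9, 222.6, 222.9, 223.2, 223.3, 223.3, 223.0, 222.8, 223.2, 224.6, 227.0, 227.8, 228.5, 228.7, 228.7, 228.8, 229.2, 230.5, 234.5]
w3 [233.2, 231.4, 227.9, 226.9, 226.7, 226.8, 226.9, 226.6, 226.1, 225.5, 223.9, 222.4, 221.7, 221.7, 222.0, 222.2, 222.1, 221.8, 221.6, 221.4, 220.8, 219.9, 219.3, 219.4, 219.7, 220.4, 220.7, 220.8, 220.7, 220.6, 220.5, 220.3, 219.7, 219.6, 219.8, 220.7, 222.4, 222.8, 223.2, 223.4, 223.5, 223.3, 223.0, 222.9, 223.4, 224.9, 227.1, 227.9, 228.6, 228.7, 228.8, 228.8, 229.2, 230.8, 234.8]
w4 [233.5, 231.8, 227.9, 227.0, 226.8, 226.9, 226.8, 226.6, 226.3, 225.6, 224.0, 222.1, 221.7, 221.8, 222.1, 222.3, 222.2, 222.0, 221.8, 221.6, 221.0, 219.9, 219.3, 219.3, 219.7, 220.5, 220.9, 220.9, 220.8, 220.7, 220.6, 220.5, 220.1, 219.7, 219.8, 220.6, 222.1, 222.7, 223.1, 223.4, 223.6, 223.7, 223.4, 223.1, 223.4, 224.7, 226.8, 227.9, 228.7, 229.0, 229.0, 229.0, 229.2, 230.0, 234.3]
w5 [233.5, 231.7, 227.8, 226.9, 226.8, 227.0, 227.0, 226.7, 226.3, 225.6, 224.1, 222.1, 221.7, 221.8, 222.1, 222.2, 222.1, 221.9, 221.8, 221.7, 220.9, 219.9, 219.4, 219.2, 219.6, 220.5, 220.8, 221.0, 220.9, 220.7, 220.6, 220.5, 220.0, 219.7, 219.7, 220.6, 222.1, 222.7, 223.1, 223.4, 223.7, 223.7, 223.5, 223.2, 223.4, 224.6, 226.8, 227.9, 228.7, 229.1, 229.1, 228.9, 229.1, 229.9, 234.4]
w6 [233.1, 231.2, 227.7, 226.8, 226.7, 226.7, 226.7, 226.4, 225.9, 225.4, 223.9, 222.1, 221.6, 221.7, 221.9, 222.1, 221.9, 221.7, 221.7, 221.5, 220.7, 219.7, 219.1, 219.0, 219.5, 220.3, 220.7, 220.7, 220.7, 220.7, 220.5, 220.2, 219.7, 219.5, 219.6, 220.5, 221.9, 222.6, 222.9, 223.2, 223.3, 223.2, 222.9, 222.8, 223.2, 224.7, 226.8, 227.6, 228.4, 228.8, 228.8, 228.7, 228.9, 230.1, 234.5]
```

send_rows:
  rows: "0 0 1 0 0 0 -1;0 0 2 0 0 0 -1"

```text
time: 15.48
eef_pos: [0.5067, 0.1654, 0.0763]
tcp_rot: [0.999, 0.048, 0.001, -0.0]
contact_force: [-0.0, 0.6, 5.1]
opening: 0.4
finger_force: 62.1
```

```bash
python3 t.py
```

```text
dq6 0.138 t 15.475 yaw 5.51 q6 91.6 T [ 0.12  -0.086  0.125] F [-0.   0.6  5.1] LOAD 0.116 e6 0.057 [0.50665 0.1654  0.07626]
```

send_rows:
  rows: "0 0 1 0 0 0 -1;0 0 2 0 0 0 -1"

```text
time: 15.72
eef_pos: [0.5065, 0.1653, 0.0763]
tcp_rot: [1.0, 0.031, 0.001, -0.0]
contact_force: [-0.7, 0.9, 5.6]
opening: 0.403
finger_force: 62.2
```

```bash
python3 t.py
```

```text
dq6 0.137 t 15.725 yaw 3.51 q6 93.6 T [ 0.105 -0.096  0.116] F [-0.7  0.9  5.6] LOAD 0.149 e6 0.09 [0.50648 0.16532 0.0763 ]
```

send_rows:
  rows: "0 0 1 0 0 0 -1;0 0 2 0 0 0 -1"

```text
time: 15.98
eef_pos: [0.5066, 0.1653, 0.0763]
tcp_rot: [1.0, 0.013, 0.001, -0.0]
contact_force: [0.8, -0.5, 5.1]
opening: 0.4
finger_force: 62.2
```

```bash
python3 t.py
```

```text
dq6 0.138 t 15.975 yaw 1.52 q6 95.6 T [ 0.248 -0.128  0.148] F [ 0.8 -0.5  5.1] LOAD 0.154 e6 0.095 [0.50657 0.16528 0.07632]
```

send_rows:
  rows: "0 0 1 0 0 0 -1;0 0 2 0 0 0 -1"

```text
time: 16.23
eef_pos: [0.5067, 0.1652, 0.0763]
tcp_rot: [1.0, -0.004, 0.001, -0.0]
contact_force: [1.0, 0.4, 4.7]
opening: 0.404
finger_force: 62.1
```

```bash
python3 t.py
```

```text
dq6 0.138 t 16.225 yaw -0.49 q6 97.6 T [ 0.209 -0.229  0.226] F [1.  0.4 4.7] LOAD 0.161 e6 0.102 [0.50665 0.16524 0.07634]
```

send_rows:
  rows: "0 0 1 0 0 0 -1;0 0 2 0 0 0 -1"

```text
time: 16.48
eef_pos: [0.5068, 0.1652, 0.0764]
tcp_rot: [1.0, -0.022, 0.001, -0.0]
contact_force: [1.5, -0.5, 4.1]
opening: 0.401
finger_force: 62.1
```

```bash
python3 t.py
```

```text
dq6 0.136 t 16.475 yaw -2.48 q6 99.6 T [ 0.216 -0.167  0.156] F [ 1.5 -0.5  4.1] LOAD 0.163 e6 0.105 [0.5068  0.16523 0.07639]
```

send_rows:
  rows: "0 0 1 0 0 0 -1;0 0 2 0 0 0 -1"

```text
time: 16.73
eef_pos: [0.5068, 0.1652, 0.0764]
tcp_rot: [0.999, -0.039, 0.001, -0.0]
contact_force: [2.1, 0.2, 5.2]
opening: 0.403
finger_force: 62.1
```

```bash
python3 t.py
```

```text
dq6 0.138 t 16.725 yaw -4.49 q6 101.6 T [ 0.192 -0.232  0.15 ] F [2.1 0.2 5.2] LOAD 0.154 e6 0.095 [0.50685 0.16519 0.07639]
```

send_rows:
  rows: "0 0 1 0 0 0 -1;0 0 2 0 0 0 -1"

```text
time: 16.98
eef_pos: [0.5068, 0.1652, 0.0764]
tcp_rot: [0.998, -0.057, 0.001, -0.0]
contact_force: [1.5, -0.1, 4.9]
opening: 0.402
finger_force: 62.1
```

```bash
python3 t.py
```

```text
dq6 0.14 t 16.975 yaw -6.49 q6 103.6 T [ 0.162 -0.318  0.12 ] F [ 1.5 -0.1  4.9] LOAD 0.156 e6 0.097 [0.50685 0.1652  0.07636]
```

send_rows:
  rows: "0 0 1 0 0 0 -1;0 0 2 0 0 0 -1"

```text
time: 17.23
eef_pos: [0.5069, 0.1652, 0.0764]
tcp_rot: [0.997, -0.074, 0.001, -0.0]
contact_force: [1.7, 0.2, 5.1]
opening: 0.402
finger_force: 62.0
```

```bash
python3 t.py
```

```text
dq6 0.139 t 17.225 yaw -8.49 q6 105.6 T [ 0.154 -0.275  0.158] F [1.7 0.2 5.1] LOAD 0.168 e6 0.109 [0.50692 0.16519 0.07638]
```

send_rows:
  rows: "0 0 1 0 0 0 -1;0 0 2 0 0 0 -1"

```text
time: 17.48
eef_pos: [0.5069, 0.1652, 0.0764]
tcp_rot: [0.996, -0.091, 0.001, -0.0]
contact_force: [1.8, -0.2, 5.5]
opening: 0.398
finger_force: 62.1
```

```bash
python3 t.py
```

```text
dq6 0.138 t 17.475 yaw -10.49 q6 107.6 T [ 0.121 -0.353  0.161] F [ 1.8 -0.2  5.5] LOAD 0.169 e6 0.11 [0.50692 0.16516 0.07637]
```

send_rows:
  rows: "0 0 1 0 0 0 -1;0 0 2 0 0 0 -1"

```text
time: 17.73
eef_pos: [0.5069, 0.1652, 0.0764]
tcp_rot: [0.994, -0.109, 0.001, -0.0]
contact_force: [2.0, 0.1, 4.7]
opening: 0.403
finger_force: 62.1
```

```bash
python3 t.py
```

```text
dq6 0.137 t 17.725 yaw -12.49 q6 109.6 T [ 0.167 -0.353  0.114] F [2.  0.1 4.7] LOAD 0.176 e6 0.118 [0.50693 0.16517 0.07636]
```

send_rows:
  rows: "0 0 1 0 0 0 -1;0 0 2 0 0 0 -1"

```text
time: 17.98
eef_pos: [0.5069, 0.1652, 0.0764]
tcp_rot: [0.992, -0.126, 0.001, -0.0]
contact_force: [2.5, -0.2, 5.9]
opening: 0.403
finger_force: 62.1
```

```bash
python3 t.py
```

```text
dq6 0.137 t 17.975 yaw -14.49 q6 111.6 T [ 0.16  -0.453  0.177] F [ 2.5 -0.2  5.9] LOAD 0.182 e6 0.123 [0.50695 0.16518 0.07638]
```

send_rows:
  rows: "0 0 1 0 0 0 -1;0 0 2 0 0 0 -1"

```text
time: 18.23
eef_pos: [0.507, 0.1652, 0.0764]
tcp_rot: [0.99, -0.143, 0.001, -0.0]
contact_force: [2.0, 0.2, 5.2]
opening: 0.402
finger_force: 62.1
```

```bash
python3 t.py
```

```text
dq6 0.133 t 18.225 yaw -16.49 q6 113.6 T [ 0.105 -0.421  0.209] F [2.  0.2 5.2] LOAD 0.182 e6 0.125 [0.50695 0.16516 0.07636]
```

send_rows:
  rows: "0 0 1 0 0 0 -1;0 0 2 0 0 0 -1"

```text
time: 18.48
eef_pos: [0.507, 0.1652, 0.0763]
tcp_rot: [0.987, -0.161, 0.001, -0.0]
contact_force: [2.0, -0.7, 4.8]
opening: 0.4
finger_force: 62.1
```

```bash
python3 t.py
```

```text
dq6 0.138 t 18.475 yaw -18.49 q6 115.6 T [ 0.139 -0.438  0.22 ] F [ 2.  -0.7  4.8] LOAD 0.197 e6 0.138 [0.50697 0.16515 0.07634]
```

send_rows:
  rows: "0 0 1 0 0 0 -1;0 0 2 0 0 0 -1"

```text
time: 18.73
eef_pos: [0.507, 0.1652, 0.0764]
tcp_rot: [0.984, -0.178, 0.001, -0.0]
contact_force: [2.7, 0.1, 5.2]
opening: 0.399
finger_force: 62.1
```

```bash
python3 t.py
```

```text
dq6 0.139 t 18.725 yaw -20.49 q6 117.7 T [ 0.111 -0.435  0.207] F [2.7 0.1 5.2] LOAD 0.149 e6 0.089 [0.50702 0.16515 0.07638]
```

send_rows:
  rows: "0 0 1 0 0 0 -1;0 0 2 0 0 0 -1"

```text
time: 18.98
eef_pos: [0.507, 0.1652, 0.0764]
tcp_rot: [0.981, -0.195, 0.001, -0.0]
contact_force: [3.0, 0.6, 4.1]
opening: 0.396
finger_force: 62.1
```

```bash
python3 t.py
```

```text
dq6 0.14 t 18.975 yaw -22.49 q6 119.6 T [ 0.122 -0.462  0.144] F [3.  0.6 4.1] LOAD 0.175 e6 0.115 [0.50704 0.16517 0.07638]
```

send_rows:
  rows: "0 0 1 0 0 0 -1;0 0 2 0 0 0 -1"

```text
time: 19.23
eef_pos: [0.507, 0.1651, 0.0764]
tcp_rot: [0.977, -0.212, 0.001, -0.0]
contact_force: [2.5, 0.4, 5.4]
opening: 0.401
finger_force: 62.1
```

```bash
python3 t.py
```

```text
dq6 0.137 t 19.225 yaw -24.5 q6 121.7 T [ 0.062 -0.542  0.166] F [2.5 0.4 5.4] LOAD 0.18 e6 0.121 [0.50702 0.16514 0.07637]
```

send_rows:
  rows: "0 0 0 0 0 -0.4 -1;0 0 0 0 0 -0.8 -1;0 0 0 0 0 -0.8 -1"

```text
time: 19.6
eef_pos: [0.5069, 0.1652, 0.0764]
tcp_rot: [0.977, -0.212, 0.001, -0.001]
contact_force: [6.5, -0.3, 1.3]
opening: 0.399
finger_force: 61.6
```

```bash
python3 t.py
```

```text
dq6 0.002 t 19.6 yaw -24.49 q6 121.6 T [ 0.211 -1.056 -0.021] F [ 6.5 -0.3  1.3] LOAD -0.001 e6 -0.002 [0.50694 0.16516 0.07641]
```

send_rows:
  rows: "0 0 0 0 0 -0.3 -1;0 0 0 0 0 -0.6 -1;0 0 0 0 0 -0.6 -1"

```text
time: 19.98
eef_pos: [0.5069, 0.1652, 0.0764]
tcp_rot: [0.977, -0.212, 0.002, -0.001]
contact_force: [6.9, -0.4, -3.0]
opening: 0.401
finger_force: 61.2
```

```bash
python3 t.py
```

```text
dq6 -0.0 t 19.975 yaw -24.49 q6 121.6 T [ 0.259 -1.328 -0.033] F [ 6.9 -0.4 -3. ] LOAD 0.014 e6 0.014 [0.50688 0.16515 0.07644]
```

send_rows:
  rows: "0 0 0 0 0 -0.4 -1;0 0 0 0 0 -0.8 -1;0 0 0 0 0 -0.8 -1"

```text
time: 20.35
eef_pos: [0.5068, 0.1651, 0.0765]
tcp_rot: [0.977, -0.212, 0.002, -0.001]
contact_force: [8.8, -0.4, -6.8]
opening: 0.399
finger_force: 60.9
```

```bash
python3 t.py
```

```text
dq6 0.0 t 20.35 yaw -24.49 q6 121.6 T [ 0.336 -1.601  0.058] F [ 8.8 -0.4 -6.8] LOAD 0.035 e6 0.035 [0.5068  0.16512 0.07646]
```

send_rows:
  rows: "0 0 0 0 0 0.8 -1;0 0 0 0 0 1.6 -1;0 0 -2 0 0 1.8 -1;0 0 -5 0 0 1.8 -1;0 0 -8 0 0 1.8 -1;0 0 -11 0 0 1.8 -1;0 0 -14 0 0 1.8 -1;0 0 -17 0 0 1.8 -1"

```text
time: 21.35
eef_pos: [0.5056, 0.1652, 0.0764]
tcp_rot: [0.998, -0.064, -0.001, -0.0]
contact_force: [1.9, -0.1, 5.4]
opening: 0.4
finger_force: 62.2
```

send_rows:
  rows: "0 0 -3 0 0 0 -1;0 0 -6 0 0 0 -1;0 0 -9 0 0 0 -1;0 0 -12 0 0 0 -1;0 0 -15 0 0 0 -1;0 0 -18 0 0 0 -1;0 0 -20 0 0 0 -1;0 0 -22 0 0 0 -1"

```text
time: 22.35
eef_pos: [0.5057, 0.1652, 0.0761]
tcp_rot: [0.992, 0.128, -0.0, -0.0]
contact_force: [2.0, -0.2, 4.5]
opening: 0.399
finger_force: 62.1
```

```bash
python3 t.py
```

```text
dq6 -0.279 t 22.35 yaw 14.67 q6 82.5 T [ 0.127 -0.326 -0.036] F [ 2.  -0.2  4.5] LOAD 0.005 e6 0.124 [0.50568 0.16516 0.07609]
```

send_rows:
  rows: "0 0 -2 0 0 0 -1;0 0 -4 0 0 0 -1"

```text
time: 22.6
eef_pos: [0.5057, 0.1652, 0.076]
tcp_rot: [0.987, 0.162, -0.001, -0.0]
contact_force: [0.5, -0.7, 4.9]
opening: 0.401
finger_force: 62.2
```

```bash
python3 t.py
```

```text
dq6 -0.277 t 22.6 yaw 18.69 q6 78.5 T [ 0.098 -0.133 -0.016] F [ 0.5 -0.7  4.9] LOAD 0.007 e6 0.126 [0.50566 0.16515 0.07604]
```

send_rows:
  rows: "0 0 -2 0 0 0 -1;0 0 -4 0 0 0 -1"

```text
time: 22.85
eef_pos: [0.5057, 0.1651, 0.076]
tcp_rot: [0.98, 0.197, -0.0, -0.0]
contact_force: [1.2, -2.2, 5.9]
opening: 0.399
finger_force: 62.2
```

```bash
python3 t.py
```

```text
dq6 -0.276 t 22.85 yaw 22.7 q6 74.5 T [ 0.017 -0.145 -0.065] F [ 1.2 -2.2  5.9] LOAD 0.007 e6 0.125 [0.50567 0.16514 0.07602]
```

send_rows:
  rows: "0 0 -1 0 0 0 -1;0 0 -1 0 0 -0.5 -1;0 0 -1 0 0 -1 -1;0 0 -1 0 0 -1.5 -1;0 0 -1 0 0 -1.5 -1"

```text
time: 23.48
eef_pos: [0.5056, 0.1651, 0.0762]
tcp_rot: [0.979, 0.204, -0.0, 0.0]
contact_force: [5.7, -0.2, -5.0]
opening: 0.404
finger_force: 61.3
```

```bash
python3 t.py
```

```text
dq6 0.0 t 23.475 yaw 23.57 q6 73.6 T [ 0.149 -0.9   -0.052] F [ 5.7 -0.2 -5. ] LOAD 0.012 e6 0.012 [0.50561 0.16511 0.07621]
```

send_rows:
  rows: "0 0 0 0 0 -0.4 -1;0 0 0 0 0 -0.8 -1;0 0 0 0 0 -0.8 -1"

```text
time: 23.85
eef_pos: [0.5056, 0.165, 0.0766]
tcp_rot: [0.979, 0.204, -0.0, 0.0]
contact_force: [7.0, 0.3, -6.7]
opening: 0.4
finger_force: 60.9
```

```bash
python3 t.py
```

```text
dq6 -0.001 t 23.85 yaw 23.57 q6 73.6 T [ 0.07  -1.037 -0.014] F [ 7.   0.3 -6.7] LOAD -0.003 e6 -0.003 [0.50555 0.16502 0.07659]
```

send_rows:
  rows: "0 0 0 0.4 0.2 -0.2 -1;0 0 0 0.8 0.4 -0.4 -1;0 0 0 0.8 0.4 -0.8 -1;0 0 0 0.8 0.4 -0.8 -1"

```text
time: 24.35
eef_pos: [0.5057, 0.1649, 0.0781]
tcp_rot: [0.979, 0.204, -0.002, 0.0]
contact_force: [2.1, -0.4, -6.4]
opening: 0.403
finger_force: 61.1
```

```bash
python3 t.py
```

```text
dq6 0.002 t 24.35 yaw 23.58 q6 73.6 T [-0.133 -0.414  0.004] F [ 2.1 -0.4 -6.4] LOAD -0.002 e6 -0.003 [0.50568 0.16494 0.07815]
```

The cover now rises freely: 2.1 mm in all, with the force steady at about -6.5 N. It's released, so I lift it straight up.

send_rows:
  rows: "0 0 0 0 0 -1 -1;0 0 0 0 0 -2 -1;0 0 0 0 0 -4 -1;0 0 0 0 0 -6 -1"

```text
time: 24.85
eef_pos: [0.5065, 0.1652, 0.0854]
tcp_rot: [0.979, 0.204, -0.0, -0.0]
contact_force: [-0.7, 0.0, -5.5]
opening: 0.4
finger_force: 61.2
```

```bash
python3 t.py
```

```text
dq6 0.001 t 24.85 yaw 23.56 q6 73.6 T [ 0.023 -0.047 -0.015] F [-0.7  0.  -5.5] LOAD 0.0 e6 0.0 [0.50652 0.16521 0.08535]
```

send_rows:
  rows: "0 0 0 0 0 -6 -1;0 0 0 0 0 -14 -1;0 0 0 0 0 -24 -1;0 0 0 0 0 -38 -1;0 0 0 0 0 -55 -1;0 0 0 0 0 -75 -1;0 0 0 0 0 -92 -1;0 0 0 0 0 -100 -1"

```text
time: 25.85
eef_pos: [0.5076, 0.1652, 0.1872]
tcp_rot: [0.979, 0.204, 0.001, 0.0]
contact_force: [0.5, -0.3, -4.8]
opening: 0.403
finger_force: 61.3
```

```bash
python3 t.py; python3 - <<'E'
from h import *
p=shot('top','top3')
# mat corners fit by colour
hsv=cv2.cvtColor(p['color'],cv2.COLOR_RGB2HSV)
m=cv2.inRange(hsv,(90,90,50),(112,255,200)); m[:170]=0
m=cv2.morphologyEx(m,cv2.MORPH_OPEN,np.ones((5,5)));n,l,s,c=cv2.connectedComponentsWithStats(m);i=1+np.argmax(s[1:,4]);print(s[i])
ct=max(cv2.findContours((l==i).astype(np.uint8),0,2)[0],key=cv2.contourArea)
r=cv2.minAreaRect(ct);print(r)
for q in cv2.boxPoints(r): print(ray(p,*q,.004).round(3))
cv2.imwrite('pics/top3b.png',cv2.resize(p['color'][150:330,230:450,::-1],None,fx=3,fy=3,interpolation=2))
E
```

```text
dq6 -0.001 t 25.85 yaw 23.57 q6 73.6 T [ 0.041 -0.024 -0.012] F [ 0.5 -0.3 -4.8] LOAD -0.001 e6 -0.0 [0.50759 0.16524 0.18722]
[  260   182   163   135 13291]
((343.8406066894531, 249.2205352783203), (151.3400421142578, 98.26266479492188), 16.336042404174805)
[ 0.219 -0.086  0.004]
[ 0.505 -0.163  0.004]
[ 0.387 -0.605  0.004]
[ 0.109 -0.514  0.004]
```

View pics/top3b.png

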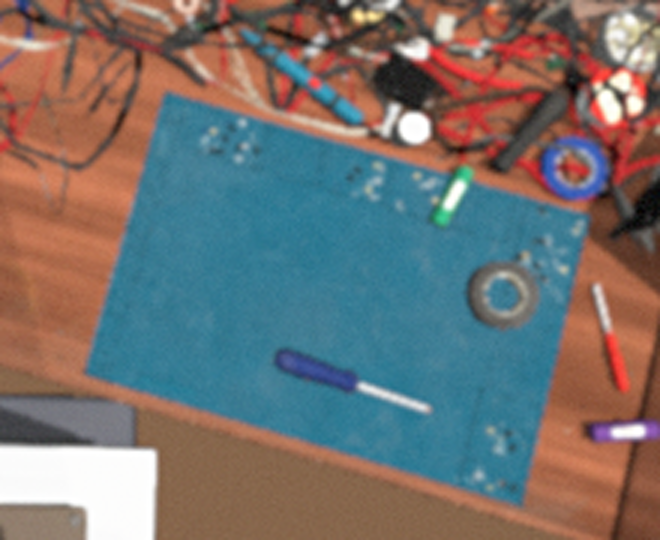

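send_rows:
  rows: "0 0 0 -8 10 0 -1;0 0 0 -24 29 0 -1;0 0 0 -45 55 0 -1;0 0 0 -69 84 0 -1;0 0 0 -93 113 0 -1;0 0 0 -117 142 0 -1;0 0 0 -141 171 0 -1;0 0 0 -165 200 0 -1"

```text
time: 26.9
eef_pos: [0.434, -0.0854, 0.1841]
tcp_rot: [0.979, 0.204, -0.001, -0.0]
contact_force: [0.1, -0.2, -3.9]
opening: 0.397
finger_force: 61.2
```

send_rows:
  rows: "0 0 1 -24 29 0 -1;0 0 2 -48 58 0 -1;0 0 3 -72 88 0 -1;0 0 4 -95 116 5 -1;0 0 6 -111 136 15 -1;0 0 7 -119 146 25 -1;0 0 7.3 -122.5 149.5 35 -1;0 0 7.3 -122.9 149.5 40 -1"

```text
time: 27.9
eef_pos: [0.3822, -0.2694, 0.1439]
tcp_rot: [0.99, 0.142, -0.001, -0.001]
contact_force: [0.3, 1.3, -4.4]
opening: 0.404
finger_force: 61.3
```

```bash
python3 t.py; python3 - <<'E'
from h import *
p=shot('top','top4')
cv2.imwrite('pics/top4b.png',cv2.resize(p['color'][150:330,230:450,::-1],None,fx=3,fy=3,interpolation=2))
E
```

```text
dq6 -0.004 t 27.9 yaw 16.28 q6 26.1 T [0.036 0.026 0.019] F [ 0.3  1.3 -4.4] LOAD -0.004 e6 -0.002 [ 0.38218 -0.26943  0.1439 ]
```

View pics/top4b.png

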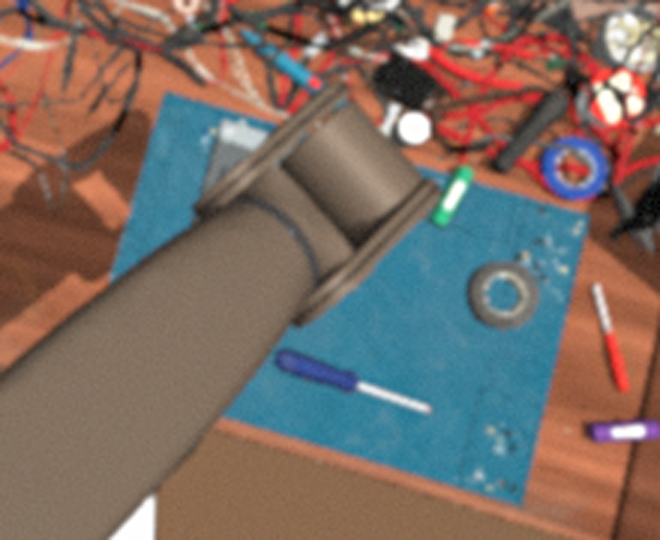

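The cover is over the free back-left part of the mat and lined up with it. I lower it now.

send_rows:
  rows: "0 0 0 0 0 12 -1;0 0 0 0 0 28 -1;0 0 0 0 0 46 -1;0 0 0 0 0 62 -1;0 0 0 0 0 74 -1;0 0 0 0 0 81 -1;0 0 0 0 0 83 -1;0 0 0 0 0 83 -1"

```text
time: 28.95
eef_pos: [0.3829, -0.2706, 0.0625]
tcp_rot: [0.99, 0.141, 0.0, 0.0]
contact_force: [-0.2, 0.7, -5.6]
opening: 0.403
finger_force: 61.3
```

send_rows:
  rows: "0 0 0 0 0 0.7 -1;0 0 0 0 0 1.4 -1;0 0 0 0 0 2 -1;0 0 0 0 0 2 -1"

```text
time: 29.45
eef_pos: [0.3827, -0.2703, 0.0602]
tcp_rot: [0.99, 0.141, -0.0, -0.0]
contact_force: [0.1, 0.4, -4.9]
opening: 0.401
finger_force: 61.3
```

```bash
python3 t.py
```

```text
dq6 -0.001 t 29.45 yaw 16.26 q6 26.1 T [ 0.006 -0.033 -0.027] F [ 0.1  0.4 -4.9] LOAD -0.0 e6 0.0 [ 0.38267 -0.27028  0.06023]
```

send_rows:
  rows: "0 0 0 0 0 0.6 -1;0 0 0 0 0 1.2 -1;0 0 0 0 0 1.8 -1;0 0 0 0 0 2.4 -1;0 0 0 0 0 2.4 -1"

```text
time: 30.08
eef_pos: [0.3826, -0.2703, 0.0577]
tcp_rot: [0.99, 0.141, -0.0, -0.0]
contact_force: [-0.2, -0.1, -4.7]
opening: 0.402
finger_force: 61.3
```

send_rows:
  rows: "0 0 0 0 0 0.4 -1;0 0 0 0 0 0.8 -1;0 0 0 0 0 0.8 -1"

```text
time: 30.45
eef_pos: [0.3828, -0.2704, 0.0573]
tcp_rot: [0.99, 0.141, 0.0, -0.0]
contact_force: [0.7, 0.1, -2.9]
opening: 0.4
finger_force: 61.6
```

```bash
python3 t.py
```

```text
dq6 -0.001 t 30.45 yaw 16.26 q6 26.1 T [ 0.224  0.131 -0.023] F [ 0.7  0.1 -2.9] LOAD 0.01 e6 0.011 [ 0.38279 -0.27038  0.0573 ]
```

send_rows:
  rows: "0 0 0 0 0 0.5 -1;0 0 0 0 0 0.5 -1;0 0 0 0 0 0.5 -0.1;0 0 0 0 0 0.5 0.1;0 0 0 0 0 0.5 0.4;0 0 0 0 0 0.5 0.7;0 0 0 0 0 0.5 0.7;0 0 0 0 0 0.5 0.7"
  grip_force: 20

```text
time: 31.45
eef_pos: [0.3827, -0.2703, 0.0565]
tcp_rot: [0.99, 0.141, 0.0, 0.0]
contact_force: [0.7, 0.5, -0.4]
opening: 0.849
finger_force: 0.0
```

send_rows:
  rows: "0 0 0 0 0 -6 0.8;0 0 0 0 0 -16 0.8;0 0 0 0 0 -32 0.8;0 0 0 0 0 -55 0.8;0 0 0 0 0 -80 0.8;0 0 0 0 0 -110 0.8;0 0 0 0 0 -130 0.8;0 0 0 0 0 -140 0.8"

```text
time: 32.45
eef_pos: [0.3832, -0.2708, 0.199]
tcp_rot: [0.99, 0.141, 0.001, 0.002]
contact_force: [-0.3, 0.0, 0.5]
opening: 0.901
finger_force: 0.0
```

```bash
python3 t.py; python3 - <<'E'
from h import *
p=shot('wrist','w9')
E
```

```text
dq6 0.002 t 32.45 yaw 16.27 q6 26.1 T [-0.023  0.014 -0.029] F [-0.3  0.   0.5] LOAD 0.001 e6 0.0 [ 0.38321 -0.27084  0.19905]
```

View pics/w9.png

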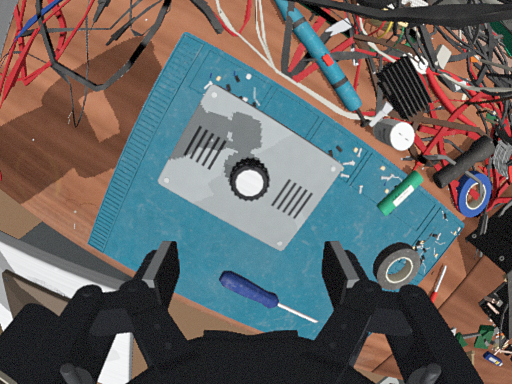

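The wrist view shows the cover flat and wholly on the mat at (250,165), knob on top. The cell at (403,193), the screwdriver and the ring are clear of it, and the gripper touches nothing.

```bash
python3 -c "
from plant import ctrl
print(ctrl.sign_off())"
```

```text
the job is handed in; nothing more can be done
None
```

The cover is off and stands wholly on the free part of the mat, knob up and let go, and the job was handed in at 32 s; I missed the notch at first, turned on to about 81 degrees and came back to about 33, and tested the locked cover there with a light pull (about 12 N change in force, under the 20 N limit).

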